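# Clip a relay module onto a sloping mounting rail

### The job

Mount the green relay module on the free length of the sloping rail, beside the grey module that is already there: hook its fixed lip behind the upper edge of the rail with the foot still swung out, then tilt the module down until its orange foot clip snaps under the lower edge. Leave it seated flat and square on the rail with the orange clip on the robot's side and let go; do not push the terminal board or the roll of tape at the front of the table about.

Things in the scene. Friction and masses are not known exactly. Their poses are not given: they have to be found in the camera images.
- module: Green relay module, white top plate, 0.17 kg, loose, starts upright on the table. Origin: underside, midway between its rail channel's walls; x to the fixed-lip end, y across (36 mm wide throughout), z up out of its top. Lower body x -47 to 39, z 11.5 to 36 mm; on it the nose to grasp across its width, x -25 to 25, z 36 to 62 mm. Legs below reach down to z = 0.
- module_seat (a point): Middle of the module's channel roof, (0, 0, 11.5) mm in its frame; lies on the rail's top face when seated. The channel runs along y, walls at x = -18.5 and 18.5 mm (37 apart), 11.5 mm deep. Far wall: a leg, x 18.5 to 24 mm. Near wall: two legs, x -34 to -18.5 mm, with the orange clip between them.
- module_lip (a point): Tip of the rigid lip on the far leg, upper edge, (14.5, 0, 4.7) mm in the module's frame. The lip points to -x, underside at z = 0; its top rises from z = 4.7 at the tip to 7.0 mm at the leg, so the slot under the roof is 6.8 mm high, narrowing to 4.5. The module goes on only lip first, tilted 20 to 30 degrees to the rail, clip end raised away from the rail.
- clip_nose (a point): Upper edge of the orange foot clip's nose, (-14, 0, 7.5) mm in the module's frame at rest; moves with the clip. Clip 16.5 mm wide, sloped below so the rail edge pushes it back, flat on top; its pull tab sticks out to x = -56 mm.
- foot_clip (a joint): Slide of the foot clip, m: 0 = sprung out at rest, up to 0.005 = pushed back flush into the legs (module's -x). Spring 0.9 N at rest, 2.4 N fully back; pressing that end of the module down past the rail edge takes some 3 to 10 N.
- rail: Fixed aluminium hat rail on a grey stand sloping 30 degrees down towards the robot. Origin: middle of the rail's top face, 62 mm above the table; x up the slope (away from the robot), y along the rail to the left, z square out of the slope. 35 mm wide (x), 170 long (y). Flanges 2.5 mm thick overhang the web by 10.5 mm; top face 20 mm above the board.
- rail_free (a point): Middle of the rail's free length, on its top face, (0, -14, 0) mm in the rail's frame: a good place for the module's middle. A grey module 27 mm wide takes y = 57 to 84 mm of the rail and stands 47 mm above its top face.
- rail_edge (a point): Upper edge of the rail at the same place (17.5, -14, 0 mm in the rail's frame): the edge that the lip hooks behind.
- terminal_board: Green terminal breakout board, 78 x 62 x 21 mm, loose bystander; origin under its centre.
- tape_black: Roll of black tape lying flat, 62 mm across, 19 mm high, loose bystander; origin under its centre.

How it is judged:
By the outcome, as a careful person would: the job done as asked, in the order asked, and still so for the second after the job is handed in, with the robot touching nothing.
It also fails if it takes over 51 s, if anything falls off the work surface, if the arm or the gripper's body presses on something with over 40 N, if the wrist force passes 120 N, or if a joint passes its speed limit or range.

### The arm

A 6-joint arm with a two-finger parallel gripper is mounted at the origin on a cart in front of the work surface, level with it; the furniture and walls round the work are solid. World frame = base frame: x ahead of the robot, y to its left, z up, the work surface at z = 0. Lengths are in m, angles in rad, forces in N, time in s.
With the tool pointing down it reaches from about 0.3 to 0.95 m from the base axis. Payload 3.1 kg.
Tool frame: the origin (TCP) lies on the front face of the gripper's body, between the roots of the fingers; the fingertips stand 73 mm ahead of it and the grasp point (between the pads) lies 54 mm ahead of it (ctrl.grip_depth is the distance from the TCP to the grasp point, in m); z points along the fingers, y is the line along which they close (so a half turn about z gives the same grasp; the last joint's range is limited). The gripper opens to 85 mm and grips with 20 to 120 N. Pads are 22 mm wide; open, the fingers measure 114 mm over their backs; the gripper's body (76 mm by 85 mm) begins 54 mm behind the grasp point. The pads swing forward as they close: fully open they stand 13 mm farther back than shut.
Start: joints at [1.168, 0.308, 1.634, -0, 1.2, -0.07], TCP at [0.204, 0.591, 0.304] pointing down, gripper open.
Joint ranges: [-3.06, 3.06], [-0.79, 1.96], [0.05, 2.63], [-1.19, 4.34], [0.05, 2.64], [-2.94, 2.94]. Speed limits (rad/s): [2.79, 2.79, 3.14, 3.14, 3.14, 3.14].

### API

Orientations are given as [roll, pitch, yaw] about the fixed x, y, z axes, in that order (R = Rz(yaw) Ry(pitch) Rx(roll)).
In Python, from workcell import status, cams, job_done, masks_of, spot_point, ctrl gives the robot as it stands.
- The arm moves only by the tool drive_tool, never from a script. Its argument "commands" is one flat list of numbers, 7 for each row, row after row: the finger opening in m, from 0 to 0.0854, then the shift along the tool's x, y, z in m, then the turn, a rotation vector about the tool's x, y, z in degrees. In form: [hand, tx, ty, tz, wx, wy, wz, hand, tx, ty, tz, wx, wy, wz, ...]. A call has 1 to 5 rows; each row shifts and turns the commanded pose from where the row before left it, along the tool's axes as they then stand; what a row does not reach is not made up. A row lasts 1/12 s, in which the tool goes at most 41.7 mm and 7.16 degrees, less where a joint would pass 70% of its speed; a pose out of reach is approached as far as the arm can. A call is refused whole if a number of a shift passes 0.0417 or a number of a turn 7.16, either way. A call with a gripper value outside its range is refused whole. The fingers move at their own pace and stop on an object; the grip force is fixed at half the most. Time passes only in rows, so rows that do not move let the fingers close. It gives the time, the measured TCP pose, the force, the opening and the grip force at its end, in the units of the state.
- status.state(): the state, without advancing time (a new reading comes with each control period).
- cams.camera(name): name is "scene" or "top" or "wrist"; returns the picture (400x640x3 uint8, red, green, blue); there is no depth.
- cams.get_calibration(name): a dict with "fx", "fy", "cx", "cy" (pixels), "origin" and "rotation" of the camera in the world; the wrist camera has in their place "hand_eye" (4x4, takes a point from camera to tool coordinates, whose origin is the TCP and whose axes are the flange's). Camera axes: x right, y up, looking along -z (the intrinsics and any distortion apply to the point x, -y, -z); pixel columns grow to the right and rows downward; lengths in m; the calibration is good to about 2 mm. A picture is of the moment at which its call begins: read the wrist's pose just before it. get_calibration takes no time and is no camera call.
- job_done(): hands the job in; it is judged then, once.
Trained networks look in the newest picture that a camera, given by its name, has taken for a name from the list of things; names that differ only in an ending like _2 or _b are one class to them, and where a whole thing is asked for, a point or a joint stands for the part that bears it (a point fixed in the world has none). Each returns a list of dicts, best first, with "confidence" (0 to 1); they miss things now and then, are a little off and sometimes report something else, mostly with a low value. They report only what shows in the picture. A call takes as long as a camera call.
- masks_of(query, camera): "pixels" (400x640 bool, what is visible of it) and "bbox" ([left, top, width, height] in pixels, round what is visible of it).
- spot_point(query, camera): "point" ([column, row] in pixels: a listed point, or the origin of a listed thing).
The state is a dict: "time_s": time; "joints": joint angles; "qvel": joint speeds; "tau": joint torques, N m; "tcp_pos": TCP position; "ee_rot": TCP orientation; "ft_force": force on the tool from outside, world axes, zero at the start; "torque": the same for the moment, N m; "gripper_width": finger opening in m; "grasp_force": force on a finger pad.
Only numpy, scipy, OpenCV 4.12 (cv2) and the standard library are available. Lean on these libraries where they do the work, as an engineer would, in place of code of your own. Each camera call takes 0.05 s, during which the arm holds its last target. There are 200 camera calls.

## Working session

There is one attempt and no reset: what is moved stays moved. The work goes in short steps, Python scripts to look and compute and a tool call to move; the robot and the scene stay as the last step left them, time stands still between calls to the robot, and variables do not carry over. Pictures are saved under pics/ and viewed, at most 10 in all, crops included, and the job is handed in when it is done.

Besides the shell and the picture viewer there is one more tool, called after "Call:" by a JSON object that holds its "op" and its "data". drive_tool: Moves the arm, as the interface text tells. Its arguments: {"type":"object","properties":{"commands":{"type":"array"}},"required":["commands"]}

```bash
ls; mkdir -p pics; cat > h.py <<'E'
import numpy as np, cv2
from workcell import status, cams, job_done, masks_of, spot_point, ctrl
from scipy.spatial.transform import Rotation as R
def cam(name):
    c=cams.get_calibration(name)
    if 'hand_eye' in c:
        s=status.state(); T=np.eye(4); T[:3,:3]=rot(s); T[:3,3]=s['tcp_pos']
        M=T@np.array(c['hand_eye']); return c,M[:3,3],M[:3,:3]
    return c,np.array(c['origin']),np.array(c['rotation'])
def rot(s):
    r=np.array(s['ee_rot']); return r if r.shape==(3,3) else R.from_euler('xyz',r).as_matrix()
def ray(name,p):
    c,o,M=cam(name); d=M@np.array([(p[0]-c['cx'])/c['fx'],-(p[1]-c['cy'])/c['fy'],-1]); return o,d/np.linalg.norm(d)
def onz(name,p,z):
    o,d=ray(name,p); return o+d*(z-o[2])/d[2]
def proj(name,X):
    c,o,M=cam(name); q=(np.atleast_2d(X)-o)@M; return np.c_[c['cx']+c['fx']*q[:,0]/-q[:,2], c['cy']-c['fy']*q[:,1]/-q[:,2]]
def shot(name,f):
    im=cams.camera(name); cv2.imwrite('pics/'+f,im[:,:,::-1]); return im
E
python3 - <<'E'
from h import *
s=status.state(); print(s); print(cams.get_calibration('scene'));print(cams.get_calibration('top'));print(cams.get_calibration('wrist'))
a=shot('scene','s0.png');b=shot('top','t0.png')
for n in ['scene','top']:
    for q in ['module','module_seat','module_lip','clip_nose','rail','rail_free','rail_edge','terminal_board','tape_black']:
        r=spot_point(q,n); print(n,q,[(np.round(x['point'],1).tolist(),round(x['confidence'],2)) for x in r[:2]])
E
```

```text
pics
{'time_s': 0.0, 'joints': array([ 1.16828889e+00,  3.09025087e-01,  1.63518957e+00, -4.54713165e-06,
        1.19971248e+00, -6.96900365e-02]), 'qvel': array([-0.00010155, -0.00146281,  0.00034117, -0.0004979 ,  0.00108338,
        0.00024382]), 'tau': array([ 1.45525132e-04, -4.15243542e+01, -2.76665479e+01, -2.26063039e-04,
        1.02651893e-02,  7.29898659e-06]), 'tcp_pos': array([0.20395398, 0.59008826, 0.30263295]), 'ee_rot': array([-3.13926354e+00, -1.58335123e-04,  2.80877672e+00]), 'ft_force': array([-0.46708199,  0.80125773, -0.23414955]), 'torque': array([ 0.00254373, -0.03210628, -0.03129386]), 'grasp_force': 0.0, 'gripper_width': 0.08578359520477546}
{'fx': 465.17260734601285, 'fy': 465.17260734601285, 'cx': 316.795689419937, 'cy': 195.14401826782955, 'origin': array([0.09456061, 0.81698423, 1.17479209]), 'rotation': array([ 6.65026754e-01,  1.81636110e-03, -2.63799326e+00])}
{'fx': 372.0826226387789, 'fy': 372.0826226387789, 'cx': 320.10001926355994, 'cy': 198.90298344410897, 'origin': array([0.35265153, 0.06903083, 1.18607198]), 'rotation': array([ 0.16025123, -0
[... 576 characters left out ...]
p [([279.9, 282.9], 0.62)]
scene clip_nose []
scene rail [([280.8, 279.0], 0.72), ([324.6, 139.1], 0.6)]
scene rail_free [([324.1, 135.2], 0.61), ([281.9, 284.5], 0.45)]
scene rail_edge [([322.9, 131.7], 0.79), ([278.7, 282.9], 0.73)]
scene terminal_board [([236.3, 249.9], 0.64)]
scene tape_black [([384.3, 163.4], 0.55)]
top module [([235.3, 217.4], 0.94)]
top module_seat [([234.7, 217.8], 0.57), ([233.7, 213.2], 0.43)]
top module_lip [([235.5, 213.7], 0.72)]
top clip_nose []
top rail [([393.1, 175.7], 0.94)]
top rail_free [([401.2, 173.2], 0.59)]
top rail_edge [([403.8, 169.2], 0.62)]
top terminal_board [([247.6, 169.5], 0.96), ([394.6, 175.1], 0.49)]
top tape_black [([413.8, 242.6], 0.81)]
```

```bash
sed -i "s/return c,np.array(c\['origin'\]),np.array(c\['rotation'\])/return c,np.array(c['origin']),R.from_euler('xyz',c['rotation']).as_matrix()/" h.py
python3 - <<'E'
from h import *
print('module t',onz('top',[235.3,217.4],0),'s',onz('scene',[280,280],0))
print('rail t',onz('top',[393.1,175.7],.062),'s',onz('scene',[324.6,139.1],.062))
print('tb t',onz('top',[247.6,169.5],0),'s',onz('scene',[236.3,249.9],0))
print('tape t',onz('top',[413.8,242.6],0),'s',onz('scene',[384.3,163.4],0))
a=cv2.imread('pics/s0.png');b=cv2.imread('pics/t0.png')
cv2.imwrite('pics/c0.png',np.vstack([cv2.resize(b[130:280,200:460],(800,460)),]))
cv2.imwrite('pics/c1.png',cv2.resize(a[80:320,180:460],(700,600)))
E
```

```text
module t [0.4821587  0.33697616 0.        ] s [0.48544851 0.32609254 0.        ]
rail t [ 0.60897461 -0.15907655  0.062     ] s [ 0.6098704 -0.1683699  0.062    ]
tb t [0.63975799 0.30374665 0.        ] s [0.64970135 0.30414464 0.        ]
tape t [ 0.40648325 -0.2322447   0.        ] s [ 0.40643409 -0.21877949  0.        ]
```

View pics/c0.png

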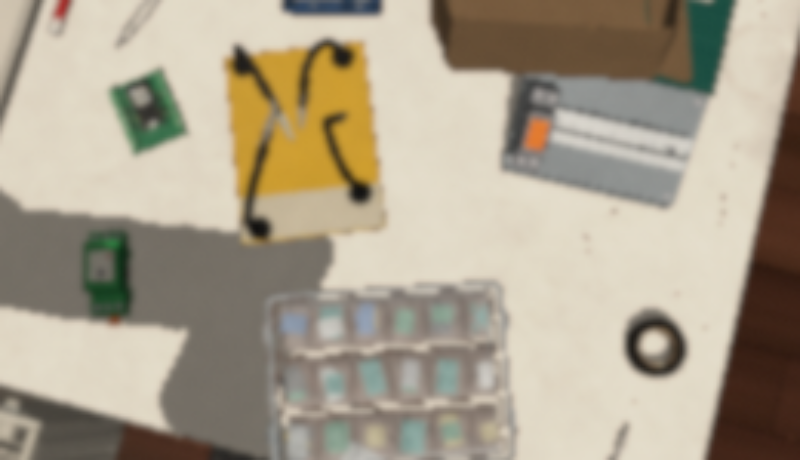

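View pics/c1.png

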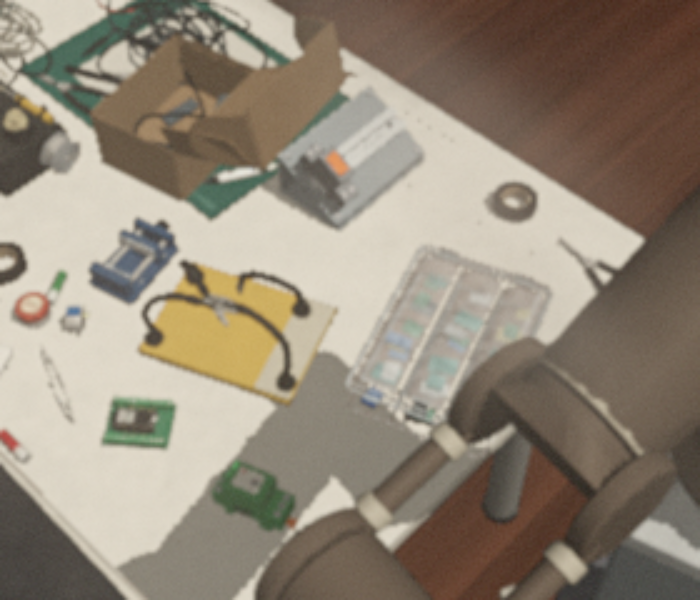

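The top view shows the module with its orange tab toward the robot (crop 113,318). The rail is yawed about -14°, the cardboard box stands behind its left part, and the tape is front right. I'll hover over the module next.

```bash
cat >> h.py <<'E'
def plan(p,M,n,hand=None):
    s=status.state(); p0=np.array(s['tcp_pos']); R0=R.from_matrix(rot(s)); w=(R0.inv()*R.from_matrix(M)).as_rotvec(degrees=True)/n
    hand=s['gripper_width'] if hand is None else hand
    for i in range(n):
        Ri=R0*R.from_rotvec(w*i,degrees=True); t=Ri.inv().apply((np.array(p)-p0)/n)
        print([round(min(hand,.085),3)]+np.round(t,4).tolist()+np.round(w,2).tolist())
def tool(yaw,pitch=0): # tool x to -x of module; pitch deg = elevation of module x axis
    Mm=R.from_euler('ZY',[yaw,-pitch],degrees=True).as_matrix()  # module axes
    return np.c_[-Mm[:,0],Mm[:,1],-Mm[:,2]]
E
python3 - <<'E'
from h import *
plan([.483,.335,.24],tool(3),10)
E
```

```text
[0.085, -0.0347, -0.0151, 0.0064, 0.0, 0.0, -2.21]
[0.085, -0.0341, -0.0164, 0.0064, 0.0, 0.0, -2.21]
[0.085, -0.0334, -0.0177, 0.0064, 0.0, 0.0, -2.21]
[0.085, -0.0327, -0.019, 0.0064, 0.0, 0.0, -2.21]
[0.085, -0.032, -0.0202, 0.0064, 0.0, 0.0, -2.21]
[0.085, -0.0312, -0.0214, 0.0064, 0.0, 0.0, -2.21]
[0.085, -0.0303, -0.0226, 0.0064, 0.0, 0.0, -2.21]
[0.085, -0.0294, -0.0238, 0.0064, 0.0, 0.0, -2.21]
[0.085, -0.0285, -0.0249, 0.0064, 0.0, 0.0, -2.21]
[0.085, -0.0275, -0.026, 0.0064, 0.0, 0.0, -2.21]
```

Call:
{"op": "drive_tool", "data": {"commands": [0.085, -0.0347, -0.0151, 0.0064, 0, 0, -2.2, 0.085, -0.0341, -0.0164, 0.0064, 0, 0, -2.2, 0.085, -0.0334, -0.0177, 0.0064, 0, 0, -2.2, 0.085, -0.0327, -0.019, 0.0064, 0, 0, -2.2, 0.085, -0.032, -0.0202, 0.0064, 0, 0, -2.2]}}

```text
time_s: 1.42
tcp_pos: [0.3444, 0.4616, 0.2718]
ee_rot: [3.141, 0.0, 3.003]
ft_force: [0.0, 1.2, -0.6]
gripper_width: 0.0849
grasp_force: 0.0
```

Call:
{"op": "drive_tool", "data": {"commands": [0.085, -0.0312, -0.0214, 0.0064, 0, 0, -2.2, 0.085, -0.0303, -0.0226, 0.0064, 0, 0, -2.2, 0.085, -0.0294, -0.0238, 0.0064, 0, 0, -2.2, 0.085, -0.0285, -0.0249, 0.0064, 0, 0, -2.2, 0.085, -0.0275, -0.026, 0.0064, 0, 0, -2.2]}}

```text
time_s: 1.83
tcp_pos: [0.4839, 0.3333, 0.2398]
ee_rot: [3.141, 0.001, -3.088]
ft_force: [-0.7, 0.7, -0.5]
gripper_width: 0.0847
grasp_force: 0.0
```

Call:
{"op": "drive_tool", "data": {"commands": [0.085, 0, 0, 0, 0, 0, 0, 0.085, 0, 0, 0, 0, 0, 0]}}

```text
time_s: 2.0
tcp_pos: [0.484, 0.333, 0.2394]
ee_rot: [-3.141, -0.001, -3.095]
ft_force: [-0.1, -0.5, 0.1]
gripper_width: 0.085
grasp_force: 0.0
```

```bash
python3 - <<'E'
from h import *
s=status.state(); print(s['tcp_pos'],np.degrees(s['ee_rot']))
im=shot('wrist','w1.png')
m=masks_of('module','wrist')
for x in m[:2]:
    print(x['bbox'],x['confidence'])
px=m[0]['pixels']
for q in ['module','module_seat','module_lip','clip_nose']:
    print(q,[(np.round(x['point'],1).tolist(),round(x['confidence'],2)) for x in spot_point(q,'wrist')[:2]])
r=cv2.minAreaRect(np.argwhere(px)[:,::-1].astype(np.float32)); print(r)
np.save('m1.npy',px)
E
```

```text
[0.48398282 0.33298633 0.23943404] [-1.79987454e+02 -4.42047879e-02 -1.77323796e+02]
[296.6, 122.4, 42.0, 102.7] 0.86
module [([319.2, 176.3], 0.72)]
module_seat []
module_lip []
clip_nose [([286.6, 314.1], 0.57)]
((316.5, 174.5), (99.0, 43.0), 90.0)
```

View pics/w1.png

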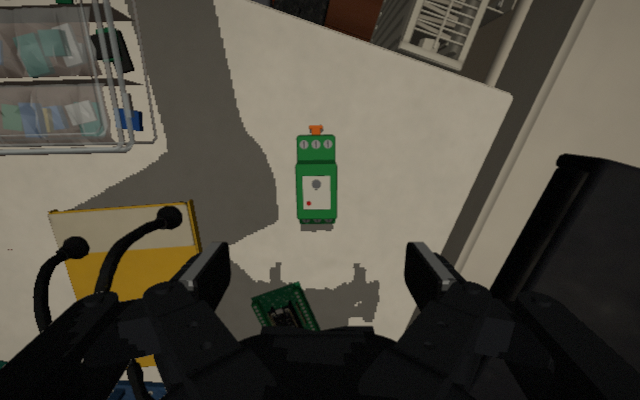

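The module is at wrist pixels (316,175), nearly square to the tool, with its clip at the top (robot side). The white-plated nose covers about rows 165–220.

```bash
python3 - <<'E'
from h import *
im=cv2.imread('pics/w1.png')[:,:,::-1].astype(int)
r,g,b=im[...,0],im[...,1],im[...,2]
w=(g>r+20)&(g>b+15); sub=np.zeros_like(w); sub[110:235,280:355]=w[110:235,280:355]
L=[];Rr=[]
for y in range(168,216,3):
    c=np.where(sub[y])[0]; L.append((y,c[0]-.5)); Rr.append((y,c[-1]+.5))
L=np.array(L);Rr=np.array(Rr)
print(L[:,1],Rr[:,1]); rows=np.where(sub[:,316])[0]; print(rows.min(),rows.max())
print([ (y,sub[y].sum(),im[y,300].tolist(),im[y,316].tolist()) for y in range(128,230,2)])
for E in (L,Rr):
    P=np.array([onz('wrist',[c,y],.062) for y,c in E]); k=np.polyfit(P[:,0],P[:,1],1); print('yaw',np.degrees(np.arctan(k[0])),P[:,1].mean(),P[:,0].mean())
E
```

```text
[295.5 295.5 295.5 295.5 295.5 295.5 295.5 295.5 296.5 296.5 296.5 296.5
 296.5 296.5 296.5 296.5] [336.5 336.5 336.5 336.5 336.5 336.5 336.5 336.5 336.5 336.5 336.5 336.5
 336.5 336.5 336.5 336.5]
136 223
[(128, np.int64(0), [156, 147, 131], [159, 76, 25]), (130, np.int64(0), [156, 148, 129], [160, 76, 24]), (132, np.int64(0), [155, 147, 129], [160, 76, 25]), (134, np.int64(0), [130, 129, 110], [113, 67, 23]), (136, np.int64(36), [20, 79, 33], [23, 86, 38]), (138, np.int64(38), [29, 94, 44], [30, 94, 44]), (140, np.int64(25), [28, 93, 42], [101, 106, 95]), (142, np.int64(14), [91, 107, 86], [93, 90, 86]), (144, np.int64(12), [118, 115, 108], [92, 88, 84]), (146, np.int64(14), [100, 111, 95], [91, 88, 83]), (148, np.int64(33), [39, 94, 48], [85, 104, 83]), (150, np.int64(38), [27, 92, 41], [28, 92, 42]), (152, np.int64(38), [30, 94, 44], [28, 92, 42]), (154, np.int64(38), [27, 93, 42], [29, 93, 43]), (156, np.int64(37), [27, 92, 42], [30, 93, 43]), (158, np.int64(37), [27, 91, 42], [31, 94, 45]), (160, np.int64(37), [18, 66, 30], [19, 62, 29]), (162, np.int64(38), [14, 55, 24], [14, 
[... 1089 characters left out ...]
 [28, 91, 42], [151, 144, 127]), (208, np.int64(12), [28, 90, 42], [153, 148, 135]), (210, np.int64(40), [28, 90, 42], [25, 86, 38]), (212, np.int64(40), [28, 90, 42], [26, 90, 40]), (214, np.int64(40), [30, 91, 43], [28, 90, 41]), (216, np.int64(40), [28, 89, 41], [27, 90, 41]), (218, np.int64(38), [21, 76, 33], [19, 72, 32]), (220, np.int64(11), [7, 41, 16], [49, 48, 45]), (222, np.int64(22), [13, 43, 18], [34, 48, 34]), (224, np.int64(0), [116, 111, 97], [68, 67, 57]), (226, np.int64(0), [129, 122, 108], [77, 73, 64]), (228, np.int64(0), [130, 123, 108], [78, 74, 64])]
yaw 3.7794499305354887 0.3175137696137684 0.4791200342045435
yaw 4.114165030435207 0.35273496580382513 0.4772199949474785
```

```bash
python3 - <<'E'
from h import *
for r,z in ((163.5,.062),(218.,.062),(135,.036)): print(onz('wrist',[316,r],z))
P=(onz('wrist',[316,163.5],.062)+onz('wrist',[316,218],.062))/2; print(P)
P[2]=.104
plan(P,tool(3.6),5,.085)
E
```

```text
[0.45443789 0.33363203 0.062     ]
[0.5032861  0.33624474 0.062     ]
[0.43219158 0.33240327 0.036     ]
[0.478862   0.33493838 0.062     ]
[0.085, 0.0006, -0.0002, 0.0272, 0.0, 0.0, -0.11]
[0.085, 0.0006, -0.0002, 0.0272, 0.0, 0.0, -0.11]
[0.085, 0.0006, -0.0002, 0.0272, 0.0, 0.0, -0.11]
[0.085, 0.0006, -0.0002, 0.0272, 0.0, 0.0, -0.11]
[0.085, 0.0006, -0.0001, 0.0272, 0.0, 0.0, -0.11]
```

```bash
python3 - <<'E'
from h import *
for i in range(3):
    s=status.state(); print(s['time_s'],s['tcp_pos'],np.degrees(s['ee_rot']),s['joints'])
print(tool(3.6)); print(rot(s))
E
```

```text
2.3 [0.48183149 0.33584989 0.24020587] [ 1.79979734e+02  1.69451268e-02 -1.76954350e+02] [ 5.34522731e-01  3.03953531e-01  1.77761514e+00  2.02470681e-04
  1.05959809e+00 -1.08952928e+00]
2.3 [0.48183149 0.33584989 0.24020587] [ 1.79979734e+02  1.69451268e-02 -1.76954350e+02] [ 5.34522731e-01  3.03953531e-01  1.77761514e+00  2.02470681e-04
  1.05959809e+00 -1.08952928e+00]
2.3 [0.48183149 0.33584989 0.24020587] [ 1.79979734e+02  1.69451268e-02 -1.76954350e+02] [ 5.34522731e-01  3.03953531e-01  1.77761514e+00  2.02470681e-04
  1.05959809e+00 -1.08952928e+00]
[[-0.99802673 -0.06279052 -0.        ]
 [-0.06279052  0.99802673 -0.        ]
 [-0.          0.         -1.        ]]
[[-9.98587476e-01 -5.31316881e-02  2.76537338e-04]
 [-5.31315847e-02  9.98587452e-01  3.68923604e-04]
 [-2.95748250e-04  3.53709624e-04 -9.99999894e-01]]
```

```bash
python3 - <<'E'
from h import *
s=status.state(); print(s['tcp_pos'],np.degrees(s['ee_rot'][2]),s['qvel'].round(4))
im=shot('wrist','w2.png').astype(int)
r,g,b=im[...,0],im[...,1],im[...,2]
w=(g>r+20)&(g>b+15); sub=np.zeros_like(w); sub[110:235,280:355]=w[110:235,280:355]
print([(y,im[y,300,1],sub[y].sum()) for y in list(range(132,140))+list(range(158,168))+list(range(214,222))])
for j in (0,1):
    E=[(y,np.where(sub[y])[0][[0,-1]][j]-.5+j) for y in range(168,216,3)]
    P=np.array([onz('wrist',[c,y],.062) for y,c in E]); k=np.polyfit(P[:,0],P[:,1],1); print('yaw',np.degrees(np.arctan(k[0])),P[:,1].mean(),P[:,0].mean(),[e[1] for e in E][::8])
s=status.state(); print(s['tcp_pos'],np.degrees(s['ee_rot'][2]))
for r,z in ((163.5,.062),(218.,.062),(135,.036)): print(r,onz('wrist',[316,r],z))
E
```

```text
[0.48183149 0.33584989 0.24020587] -176.95435019720222 [-0.0019  0.0012  0.0023 -0.0003 -0.0011 -0.0033]
[(132, np.int64(148), np.int64(0)), (133, np.int64(147), np.int64(0)), (134, np.int64(147), np.int64(0)), (135, np.int64(148), np.int64(0)), (136, np.int64(109), np.int64(0)), (137, np.int64(67), np.int64(33)), (138, np.int64(85), np.int64(36)), (139, np.int64(93), np.int64(38)), (158, np.int64(93), np.int64(38)), (159, np.int64(93), np.int64(38)), (160, np.int64(93), np.int64(38)), (161, np.int64(86), np.int64(37)), (162, np.int64(64), np.int64(37)), (163, np.int64(56), np.int64(37)), (164, np.int64(56), np.int64(38)), (165, np.int64(54), np.int64(38)), (166, np.int64(83), np.int64(40)), (167, np.int64(91), np.int64(40)), (214, np.int64(90), np.int64(39)), (215, np.int64(90), np.int64(39)), (216, np.int64(89), np.int64(39)), (217, np.int64(90), np.int64(39)), (218, np.int64(90), np.int64(39)), (219, np.int64(88), np.int64(38)), (220, np.int64(64), np.int64(37)), (221, np.int64(55), np.int64(11))]
yaw 3.6226353699926688 0.31435105027324856 0.47934247789175866 [np.float64(291.5), np.float64(292.5)]
yaw 3.9077039948644288 0.34918879548036685 0.4774635987587409 [np.float64(332.5), np.float64(332.5)]
[0.48188445 0.33578879 0.24019853] -176.95550728413173
163.5 [0.45449413 0.33356682 0.062     ]
218.0 [0.50334123 0.33617847 0.062     ]
135 [0.43224919 0.33233788 0.036     ]
```

```bash
python3 - <<'E'
from h import *
plan([.4775,.332,.103],tool(3.7),5,.085)
E
```

```text
[0.085, 0.0009, -0.0007, 0.0274, 0.0, 0.0, -0.13]
[0.085, 0.0009, -0.0007, 0.0274, 0.0, 0.0, -0.13]
[0.085, 0.0009, -0.0007, 0.0274, 0.0, 0.0, -0.13]
[0.085, 0.0009, -0.0007, 0.0274, 0.0, 0.0, -0.13]
[0.085, 0.0009, -0.0007, 0.0274, 0.0, 0.0, -0.13]
```

Call:
{"op": "drive_tool", "data": {"commands": [0.085, 0.0009, -0.0007, 0.0274, 0, 0, -0.13, 0.085, 0.0009, -0.0007, 0.0274, 0, 0, -0.13, 0.085, 0.0009, -0.0007, 0.0274, 0, 0, -0.13, 0.085, 0.0009, -0.0007, 0.0274, 0, 0, -0.13, 0.085, 0.0009, -0.0007, 0.0274, 0, 0, -0.13]}}

```text
time_s: 2.77
tcp_pos: [0.4779, 0.3318, 0.1022]
ee_rot: [3.141, 0.001, -3.077]
ft_force: [0.2, -0.4, -0.2]
gripper_width: 0.0847
grasp_force: 0.0
```

Call:
{"op": "drive_tool", "data": {"commands": [0.085, 0, 0, 0, 0, 0, 0, 0.085, 0, 0, 0, 0, 0, 0, 0.06, 0, 0, 0, 0, 0, 0, 0.03, 0, 0, 0, 0, 0, 0, 0.02, 0, 0, 0, 0, 0, 0]}}

```text
time_s: 3.18
tcp_pos: [0.4799, 0.332, 0.1053]
ee_rot: [3.14, 0.004, -3.079]
ft_force: [0.5, -0.5, 0.2]
gripper_width: 0.0509
grasp_force: 0.0
```

Call:
{"op": "drive_tool", "data": {"commands": [0.01, 0, 0, 0, 0, 0, 0, 0.01, 0, 0, 0, 0, 0, 0, 0.01, 0, 0, 0, 0, 0, 0, 0.01, 0, 0, 0, 0, 0, 0, 0.01, 0, 0, 0, 0, 0, 0]}}

```text
time_s: 3.6
tcp_pos: [0.4797, 0.3318, 0.1049]
ee_rot: [3.14, 0.003, -3.079]
ft_force: [-0.6, 1.4, 7.2]
gripper_width: 0.0354
grasp_force: 61.0
```

Call:
{"op": "drive_tool", "data": {"commands": [0.01, 0, 0, -0.02, 0, 0, 0, 0.01, 0, 0, -0.035, 0, 0, 0, 0.01, 0, 0, -0.035, 0, 0, 0, 0.01, 0, 0, -0.035, 0, 0, 0, 0.01, 0, 0, -0.035, 0, 0, 0]}}

```text
time_s: 4.02
tcp_pos: [0.4777, 0.3304, 0.2638]
ee_rot: [-3.141, -0.001, -3.079]
ft_force: [0.4, -0.0, -1.3]
gripper_width: 0.035
grasp_force: 60.2
```

```bash
python3 - <<'E'
from h import *
s=status.state(); print(s['tcp_pos'],s['ft_force'],s['gripper_width'])
plan([.58,-.175,.255],tool(-13,5),15,.01)
E
```

```text
[0.47770974 0.33039697 0.26379855] [ 0.37202451 -0.01993371 -1.27332934] 0.0350218800787668
[0.01, -0.0047, -0.0341, 0.0006, 0.04, -0.34, 1.1]
[0.01, -0.0054, -0.034, 0.0007, 0.04, -0.34, 1.1]
[0.01, -0.006, -0.0338, 0.0007, 0.04, -0.34, 1.1]
[0.01, -0.0067, -0.0337, 0.0008, 0.04, -0.34, 1.1]
[0.01, -0.0073, -0.0336, 0.0009, 0.04, -0.34, 1.1]
[0.01, -0.0079, -0.0334, 0.0009, 0.04, -0.34, 1.1]
[0.01, -0.0086, -0.0333, 0.001, 0.04, -0.34, 1.1]
[0.01, -0.0092, -0.0331, 0.0011, 0.04, -0.34, 1.1]
[0.01, -0.0098, -0.0329, 0.0012, 0.04, -0.34, 1.1]
[0.01, -0.0105, -0.0327, 0.0012, 0.04, -0.34, 1.1]
[0.01, -0.0111, -0.0325, 0.0013, 0.04, -0.34, 1.1]
[0.01, -0.0117, -0.0323, 0.0014, 0.04, -0.34, 1.1]
[0.01, -0.0123, -0.0321, 0.0015, 0.04, -0.34, 1.1]
[0.01, -0.0129, -0.0318, 0.0016, 0.04, -0.34, 1.1]
[0.01, -0.0135, -0.0316, 0.0017, 0.04, -0.34, 1.1]
```

Call:
{"op": "drive_tool", "data": {"commands": [0.01, -0.0047, -0.0341, 0.0006, 0.04, -0.34, 1.1, 0.01, -0.0054, -0.034, 0.0007, 0.04, -0.34, 1.1, 0.01, -0.006, -0.0338, 0.0007, 0.04, -0.34, 1.1, 0.01, -0.0067, -0.0337, 0.0008, 0.04, -0.34, 1.1, 0.01, -0.0073, -0.0336, 0.0009, 0.04, -0.34, 1.1]}}

```text
time_s: 4.43
tcp_pos: [0.512, 0.1609, 0.2594]
ee_rot: [-3.139, 0.029, 3.108]
ft_force: [0.8, -0.3, -1.7]
gripper_width: 0.0354
grasp_force: 60.4
```

Call:
{"op": "drive_tool", "data": {"commands": [0.01, -0.0079, -0.0334, 0.0009, 0.04, -0.34, 1.1, 0.01, -0.0086, -0.0333, 0.001, 0.04, -0.34, 1.1, 0.01, -0.0092, -0.0331, 0.0011, 0.04, -0.34, 1.1, 0.01, -0.0098, -0.0329, 0.0012, 0.04, -0.34, 1.1, 0.01, -0.0105, -0.0327, 0.0012, 0.04, -0.34, 1.1]}}

```text
time_s: 4.85
tcp_pos: [0.5462, -0.0076, 0.2562]
ee_rot: [-3.14, 0.059, 3.011]
ft_force: [0.4, 0.0, -1.9]
gripper_width: 0.0352
grasp_force: 60.4
```

Call:
{"op": "drive_tool", "data": {"commands": [0.01, -0.0111, -0.0325, 0.0013, 0.04, -0.34, 1.1, 0.01, -0.0117, -0.0323, 0.0014, 0.04, -0.34, 1.1, 0.01, -0.0123, -0.0321, 0.0015, 0.04, -0.34, 1.1, 0.01, -0.0129, -0.0318, 0.0016, 0.04, -0.34, 1.1, 0.01, -0.0135, -0.0316, 0.0017, 0.04, -0.34, 1.1]}}

```text
time_s: 5.27
tcp_pos: [0.5804, -0.1759, 0.253]
ee_rot: [3.139, 0.088, 2.915]
ft_force: [0.5, -0.9, -2.2]
gripper_width: 0.035
grasp_force: 60.4
```

Call:
{"op": "drive_tool", "data": {"commands": [0.01, 0, 0, 0, 0, 0, 0, 0.01, 0, 0, 0, 0, 0, 0, 0.01, 0, 0, 0, 0, 0, 0, 0.01, 0, 0, 0, 0, 0, 0, 0.01, 0, 0, 0, 0, 0, 0]}}

```text
time_s: 5.68
tcp_pos: [0.5807, -0.1729, 0.2533]
ee_rot: [3.139, 0.088, 2.917]
ft_force: [0.1, 1.0, -2.5]
gripper_width: 0.0351
grasp_force: 60.7
```

```bash
python3 - <<'E'
from h import *
s=status.state(); print(s['tcp_pos'],np.degrees(s['ee_rot']))
im=shot('wrist','w3.png')
for q in ['module','module_seat','clip_nose','rail','rail_free','rail_edge']:
    print(q,[(np.round(x['point'],1).tolist(),round(x['confidence'],2)) for x in spot_point(q,'wrist')[:2]])
E
```

```text
[ 0.58066267 -0.17290671  0.25328681] [179.83872535   5.05444047 167.15795663]
module [([318.9, 223.9], 0.62)]
module_seat []
clip_nose []
rail []
rail_free []
rail_edge []
```

View pics/w3.png

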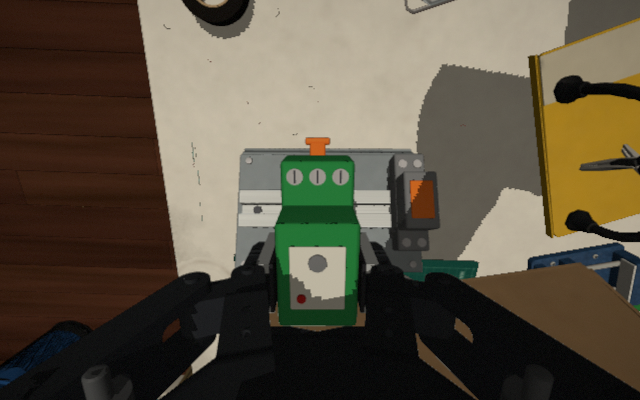

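The module is held square, with its clip up at (317,145). The rail band runs behind it at about rows 190–228, with the grey module on the right (col 395–440). I'll profile the edges next.

```bash
python3 - <<'E'
from h import *
im=cv2.imread('pics/w3.png'); cv2.imwrite('pics/c3.png',cv2.resize(im[130:340,225:450],(643,600),interpolation=cv2.INTER_CUBIC))
g=cv2.cvtColor(im,cv2.COLOR_BGR2GRAY).astype(int)
for c in (246,255,264,272,366,376,384): print(c,[g[y,c] for y in range(146,236)])
E
```

```text
246 [np.int64(186), np.int64(186), np.int64(136), np.int64(110), np.int64(87), np.int64(71), np.int64(105), np.int64(119), np.int64(108), np.int64(120), np.int64(123), np.int64(126), np.int64(136), np.int64(147), np.int64(157), np.int64(158), np.int64(141), np.int64(120), np.int64(121), np.int64(123), np.int64(123), np.int64(123), np.int64(123), np.int64(123), np.int64(125), np.int64(124), np.int64(124), np.int64(124), np.int64(123), np.int64(125), np.int64(124), np.int64(125), np.int64(125), np.int64(126), np.int64(126), np.int64(126), np.int64(125), np.int64(126), np.int64(127), np.int64(125), np.int64(127), np.int64(127), np.int64(128), np.int64(117), np.int64(165), np.int64(185), np.int64(186), np.int64(188), np.int64(188), np.int64(187), np.int64(183), np.int64(184), np.int64(184), np.int64(182), np.int64(184), np.int64(184), np.int64(168), np.int64(99), np.int64(67), np.int64(163), np.int64(185), np.int64(189), np.int64(189), np.int64(186), np.int64(184), np.int64(185), np.int64(186), np.int64(181), np.int64(183), np.int64(188), np.int64(191), np.int64(191), np.int64(190), np.i
[... 7644 characters left out ...]
.int64(122), np.int64(156), np.int64(176), np.int64(179), np.int64(177), np.int64(179), np.int64(179), np.int64(179), np.int64(179), np.int64(179), np.int64(180), np.int64(179), np.int64(178), np.int64(188), np.int64(112), np.int64(49), np.int64(76), np.int64(160), np.int64(179), np.int64(183), np.int64(180), np.int64(179), np.int64(185), np.int64(185), np.int64(163), np.int64(178), np.int64(180), np.int64(180), np.int64(178), np.int64(181), np.int64(180), np.int64(180), np.int64(181), np.int64(179), np.int64(181), np.int64(181), np.int64(180), np.int64(188), np.int64(115), np.int64(110), np.int64(124), np.int64(125), np.int64(125), np.int64(124), np.int64(126), np.int64(124), np.int64(123)]
```

View pics/c3.png

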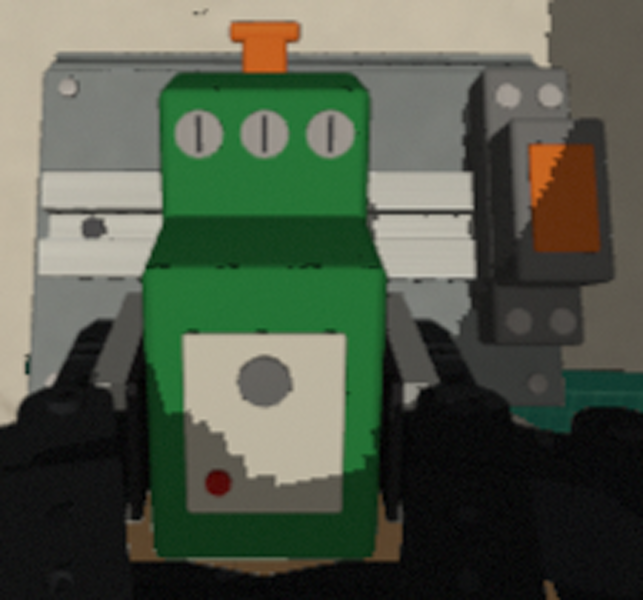

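```bash
cat > fit.py <<'E'
from h import *
from scipy.optimize import least_squares
c=cams.get_calibration('wrist'); H=np.array(c['hand_eye'])
def pj(Xt):  # tool coords -> px
    q=(np.atleast_2d(Xt)-H[:3,3])@H[:3,:3]; return np.c_[c['cx']+c['fx']*q[:,0]/-q[:,2], c['cy']-c['fy']*q[:,1]/-q[:,2]]
Am=np.diag([-1,1,-1.])  # module axes in tool
Xm=np.array([[-25,-18,62],[-25,18,62],[25,-18,62],[25,18,62],[-25,-18,36],[-25,18,36]])/1e3
pm=np.array([[275,223.5],[359.8,223.5],[277.5,324.6],[356.6,324.6],[282,205.6],[353,205.6]])
for free in (0,1):
    f=lambda v:(pj(Xm@(R.from_rotvec(v[3:]*free).as_matrix()@Am).T+v[:3])-pm).ravel()
    r=least_squares(f,[0,0,.104,0,0,0]); print(free,r.x[:3]*1e3,np.degrees(r.x[3:]),np.round(r.fun,1))
# rail in tool frame
s_p=np.array([ 0.58066267,-0.17290671,0.25328681]); M=R.from_euler('xyz',[179.83872535,5.05444047,167.15795663],degrees=True).as_matrix()
Xr=np.array([[-17.5,-85,0],[17.5,-85,0],[-17.5,30,0],[17.5,30,0]])/1e3
pr=np.array([[239,189.85],[238.3,225.9],[376,189.85],[376,226.2]]); W=np.array([[1,1],[1,1],[0,1],[0,1]])
def f(v):
    A=R.from_euler('ZY',[v[3],-30],degrees=True).as_matrix(); X=Xr@A.T+v[:3]
    return ((pj((X-s_p)@M)-pr)*W).ravel()
r=least_squares(f,[.609,-.16,.062,-13],x_scale=[.1,.1,.1,10]); print(r.x,np.round(r.fun,1))
g=lambda v:f([v[0],v[1],.062,v[2]])
r=least_squares(g,[.609,-.16,-13],x_scale=[.1,.1,10]); print(r.x,np.round(r.fun,1))
E
python3 fit.py; python3 -c "
from h import *
s=status.state();print(s['tcp_pos'],np.degrees(s['ee_rot']))"
```

```text
0 [ -2.88823149   0.38543632 108.3020763 ] [0. 0. 0.] [-0.4 -0.1  0.4 -0.1  1.1  0.1 -0.6  0.1 -0.3 -0.  -0.2  0. ]
1 [ -3.00145018   0.55185997 108.33055899] [-0.19021973 -0.10463682  0.0566064 ] [-0.4 -0.3  0.4 -0.1  0.9  0.  -0.7  0.2 -0.2 -0.  -0.   0.1]
[  0.61790288  -0.17007622   0.05643238 -12.87686886] [ 0.5 -0.  -0.5  0.2 -0.   0.  -0.  -0.2]
[  0.61603383  -0.1680349  -12.87423308] [ 0.5 -0.4 -0.5  0.6 -0.  -0.4 -0.   0.2]
[ 0.58114075 -0.17394593  0.25370359] [179.86300847   5.12475107 167.10334607]
```

```bash
cat > mv.py <<'E'
from h import *
import os
RAILP=np.array([.6170,-.1690,.0588]); RAIL=R.from_euler('ZY',[-12.87,-30],degrees=True).as_matrix()
OM=np.array([-2.9,.4,108.3])/1e3; Am=np.diag([-1,1,-1.])
if not os.path.exists('cmd.npy'):
    T=np.eye(4); T[:3,3]=[.58090,-.17340,.25350]; T[:3,:3]=R.from_euler('xyz',[179.85,5.09,167.13],degrees=True).as_matrix(); np.save('cmd.npy',T)
def pose(th,cx,cz,dx=0,dz=0,y=-14):
    # module tilted th (clip end raised), rail upper top corner at module (cx,cz) mm, then offset along rail x,z (mm)
    Q=R.from_euler('Y',th,degrees=True).as_matrix()
    o=np.array([17.5+dx,y,dz])-Q@np.array([cx,0,cz]); M=RAIL@Q@Am.T
    p=RAILP+RAIL@(o/1e3)-M@OM; T=np.eye(4);T[:3,:3]=M;T[:3,3]=p; return T
def go(T,n,hand=.01):
    C=np.load('cmd.npy'); p0=C[:3,3].copy(); R0=R.from_matrix(C[:3,:3]); w=(R0.inv()*R.from_matrix(T[:3,:3])).as_rotvec(degrees=True)/n
    out=[]
    for i in range(n):
        tgt=p0+(T[:3,3]-p0)*(i+1)/n
        t=np.round(C[:3,:3].T@(tgt-C[:3,3]),4); C[:3,3]+=C[:3,:3]@t; ww=np.round(w,2); C[:3,:3]=C[:3,:3]@R.from_rotvec(ww,degrees=True).as_matrix()
        out.append([hand]+t.tolist()+ww.tolist())
        if len(out)==5 or i==n-1: print(sum(out,[])); out=[]
    np.save('cmd.npy',C); s=status.state(); print('end cmd',C[:3,3],'now',s['tcp_pos'],s['ft_force'])
def rf(): # force in rail axes
    s=status.state(); return RAIL.T@s['ft_force']
E
python3 - <<'E'
from mv import *
print(rf(),status.state()['time_s'])
go(pose(25,17,10,10,25),5)
go(pose(25,17,10,10,0),5)
E
```

```text
[-1.50430536 -0.75142768 -1.46964508] 6.0333
[0.01, -0.0023, -0.0004, 0.0129, 0.03, 0.02, 0.0, 0.01, -0.0023, -0.0005, 0.0128, 0.03, 0.02, 0.0, 0.01, -0.0023, -0.0004, 0.0129, 0.03, 0.02, 0.0, 0.01, -0.0023, -0.0005, 0.0129, 0.03, 0.02, 0.0, 0.01, -0.0023, -0.0004, 0.0129, 0.03, 0.02, 0.0]
end cmd [ 0.59712673 -0.17926044  0.19035893] now [ 0.58114075 -0.17394593  0.25370359] [-0.72104897 -0.60604658 -2.02490265]
[0.01, -0.0021, 0.0, 0.0045, -0.0, -0.0, 0.0, 0.01, -0.0021, 0.0, 0.0045, -0.0, -0.0, 0.0, 0.01, -0.0022, 0.0, 0.0046, -0.0, -0.0, 0.0, 0.01, -0.0021, 0.0, 0.0045, -0.0, -0.0, 0.0, 0.01, -0.0021, 0.0, 0.0045, -0.0, -0.0, 0.0]
end cmd [ 0.60933768 -0.18205037  0.1687666 ] now [ 0.58114075 -0.17394593  0.25370359] [-0.72104897 -0.60604658 -2.02490265]
```

Call:
{"op": "drive_tool", "data": {"commands": [0.01, -0.0023, -0.0004, 0.0129, 0.03, 0.02, 0.0, 0.01, -0.0023, -0.0005, 0.0128, 0.03, 0.02, 0.0, 0.01, -0.0023, -0.0004, 0.0129, 0.03, 0.02, 0.0, 0.01, -0.0023, -0.0005, 0.0129, 0.03, 0.02, 0.0, 0.01, -0.0023, -0.0004, 0.0129, 0.03, 0.02, 0.0]}}

```text
time_s: 6.45
tcp_pos: [0.597, -0.1802, 0.188]
ee_rot: [3.142, 0.085, 2.916]
ft_force: [0.2, -0.2, -2.0]
gripper_width: 0.0351
grasp_force: 60.7
```

Call:
{"op": "drive_tool", "data": {"commands": [0.01, 0, 0, 0, 0, 0, 0, 0.01, 0, 0, 0, 0, 0, 0, 0.01, 0, 0, 0, 0, 0, 0]}}

```text
time_s: 6.7
tcp_pos: [0.5974, -0.1804, 0.1902]
ee_rot: [-3.141, 0.087, 2.916]
ft_force: [0.5, -0.2, -2.7]
gripper_width: 0.0349
grasp_force: 60.7
```

```bash
python3 - <<'E'
from h import *
s=status.state(); print(s['tcp_pos'],np.degrees(s['ee_rot']),s['ft_force'])
im=shot('wrist','w4.png')[:,:,::-1]; cv2.imwrite('pics/c4.png',cv2.resize(im[110:340,200:470],(800,600)[:2] and (704,600),interpolation=cv2.INTER_CUBIC))
g=cv2.cvtColor(im,cv2.COLOR_BGR2GRAY).astype(int)
for c in (225,240,250,258,266,370,380): print(c,' '.join(str(g[y,c]) for y in range(160,260)))
E
```

```text
[ 0.59742781 -0.18035148  0.19019963] [-179.99065483    4.99820703  167.05986245] [ 0.53544026 -0.17488287 -2.74391484]
225 109 110 111 111 110 111 110 111 110 112 111 113 112 114 114 113 113 113 113 114 113 112 112 113 113 112 113 112 113 114 112 113 114 113 135 159 167 169 170 172 170 170 167 165 166 166 165 165 167 165 168 100 53 98 127 132 133 134 133 138 138 141 140 141 144 147 162 171 173 173 174 174 173 171 169 168 168 168 166 168 169 168 150 121 113 111 112 112 113 112 111 113 112 113 113 112 111 112 113 112
240 112 112 111 111 112 112 112 111 112 114 113 113 113 113 113 112 114 113 113 113 113 113 112 113 112 113 112 110 112 111 112 113 112 114 132 157 166 167 168 170 168 169 166 165 166 165 163 165 166 166 168 108 51 62 150 168 154 120 114 92 92 92 126 149 163 156 163 169 171 171 172 172 170 169 167 168 168 166 166 167 168 169 142 100 104 110 112 112 111 112 111 111 111 112 112 112 111 113 112 111
250 113 113 112 114 112 113 112 114 113 113 112 113 114 112 112 113 112 113 112 113 112 114 112 114 113 115 114 115 115 114 114 114 114 113 130 156 165 167 166 168 167 167 166 164
[... 1046 characters left out ...]
09 109 110 108 111 109 110 110 110 110 109 110 111 110 110 110 109 109 110 152 162 160 161 160 162 162 160 163 163 162 162 164 161 161 168 105 50 59 145 165 167 167 170 168 166 167 171 169 166 146 159 163 162 163 163 163 165 161 163 164 164 161 165 164 162 116 56 49 60 66 69 72 72 72 73 72 72 74 72 74 72 72 72 71
380 108 109 109 107 107 108 107 107 107 108 108 109 109 108 109 110 110 109 111 108 110 110 109 109 108 109 110 109 109 109 110 111 110 109 108 151 162 160 162 160 163 163 160 161 164 161 161 164 162 162 167 107 52 69 146 164 165 167 167 166 165 167 169 168 164 108 148 164 161 162 162 163 164 161 162 164 164 161 163 165 162 163 167 103 63 36 13 16 15 13 19 25 16 18 21 21 15 15 17 12
```

View pics/c4.png

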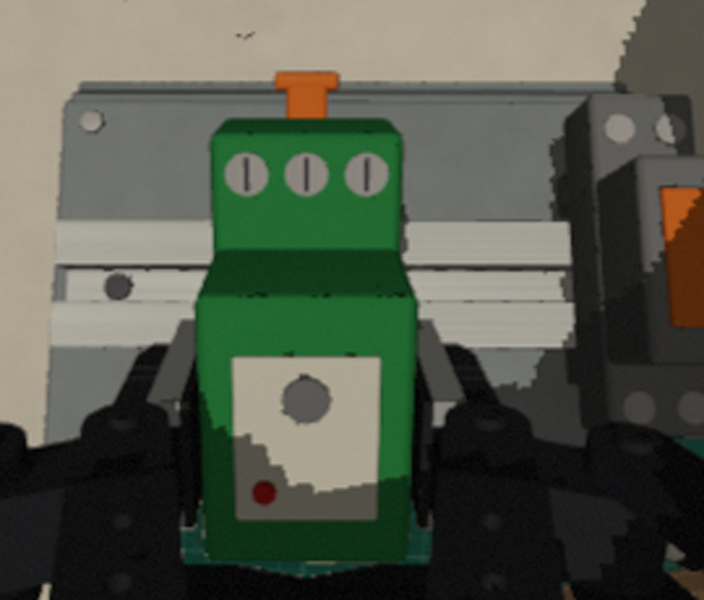

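```bash
cat > fit2.py <<'E'
from mv import *
from scipy.optimize import least_squares
c=cams.get_calibration('wrist'); H=np.array(c['hand_eye'])
def pj(Xt):
    q=(np.atleast_2d(Xt)-H[:3,3])@H[:3,:3]; return np.c_[c['cx']+c['fx']*q[:,0]/-q[:,2], c['cy']-c['fy']*q[:,1]/-q[:,2]]
C=pose(25,17,10,10,25)
Xr=np.array([[-17.5,-85,0],[17.5,-85,0],[-17.5,30,0],[17.5,30,0]])/1e3
pr=np.array([[221.1,194.6],[220,241.6],[370,194.8],[370,241.7]]); W=np.array([[1,1],[1,1],[0,1],[0,1]])
def f(v):
    A=R.from_euler('ZY',[v[3],-30],degrees=True).as_matrix(); X=Xr@A.T+v[:3]
    return ((pj((X-C[:3,3])@C[:3,:3])-pr)*W).ravel()
print(np.round(f([*RAILP,-12.87]),1))
r=least_squares(f,[.617,-.169,.059,-13],x_scale=[.1,.1,.1,10]); print(r.x,np.round(r.fun,1))
for z in (.0588,.062):
    r=least_squares(lambda v:f([v[0],v[1],z,v[2]]),[.617,-.169,-13],x_scale=[.1,.1,10]); print(z,r.x,np.round(r.fun,1))
E
python3 fit2.py
```

```text
[-0.2 -0.1 -1.9  0.8  0.  -0.2  0.   0.7]
[  0.61842603  -0.170047     0.05462179 -12.82300368] [ 0.8  0.1 -0.7  0.1  0.  -0.1  0.  -0.1]
0.0588 [  0.61692937  -0.16817496 -12.82042528] [ 0.8 -0.3 -0.8  0.6  0.  -0.6  0.   0.4]
0.062 [  0.61578315  -0.1667412  -12.8184437 ] [ 0.8 -0.7 -0.8  1.   0.  -1.   0.   0.8]
```

Call:
{"op": "drive_tool", "data": {"commands": [0.01, -0.0021, 0.0, 0.0045, 0, 0, 0, 0.01, -0.0021, 0.0, 0.0045, 0, 0, 0, 0.01, -0.0022, 0.0, 0.0046, 0, 0, 0, 0.01, -0.0021, 0.0, 0.0045, 0, 0, 0, 0.01, -0.0021, 0.0, 0.0045, 0, 0, 0]}}

```text
time_s: 7.17
tcp_pos: [0.6098, -0.1831, 0.1685]
ee_rot: [-3.141, 0.088, 2.916]
ft_force: [0.9, 0.2, -2.1]
gripper_width: 0.0353
grasp_force: 60.7
```

```bash
python3 - <<'E'
from mv import *
print(rf(), status.state()['tcp_pos'])
go(pose(25,11.6,8.5),4)
for z in range(9,15): go(pose(25,11.6,z),1)
E
```

```text
[-0.34309618  0.37169378 -2.22744923] [ 0.60976159 -0.18310944  0.16845481]
[0.01, 0.0009, 0.0, 0.0007, -0.0, -0.0, 0.0, 0.01, 0.0009, 0.0, 0.0007, -0.0, -0.0, 0.0, 0.01, 0.001, 0.0, 0.0007, -0.0, -0.0, 0.0, 0.01, 0.0009, 0.0, 0.0007, -0.0, -0.0, 0.0]
end cmd [ 0.60598174 -0.18128361  0.16565538] now [ 0.60976159 -0.18310944  0.16845481] [ 0.87887104  0.18046804 -2.10057571]
[0.01, -0.0, 0.0, 0.0005, -0.0, -0.01, 0.0]
end cmd [ 0.60602413 -0.1812933   0.16515727] now [ 0.60976159 -0.18310944  0.16845481] [ 0.87887104  0.18046804 -2.10057571]
[0.01, -0.0, 0.0, 0.001, -0.0, 0.0, 0.0]
end cmd [ 0.6061091  -0.18131271  0.16416108] now [ 0.60976159 -0.18310944  0.16845481] [ 0.87887104  0.18046804 -2.10057571]
[0.01, -0.0, 0.0, 0.001, -0.0, 0.0, 0.0]
end cmd [ 0.60619407 -0.18133212  0.16316488] now [ 0.60976159 -0.18310944  0.16845481] [ 0.87887104  0.18046804 -2.10057571]
[0.01, -0.0, 0.0, 0.001, -0.0, 0.0, 0.0]
end cmd [ 0.60627903 -0.18135154  0.16216869] now [ 0.60976159 -0.18310944  0.16845481] [ 0.87887104  0.18046804 -2.10057571]
[0.01, -0.0, 0.0, 0.001, -0.0, 0.0, 0.0]
end cmd [ 0.606364   -0.18137095  0.16117249] now [ 0.60976159 -0.18310944  0.16845481] [ 0.87887104  0.18046804 -2.10057571]
[0.01, -0.0, 0.0, 0.001, -0.0, 0.0, 0.0]
end cmd [ 0.60644896 -0.18139036  0.1601763 ] now [ 0.60976159 -0.18310944  0.16845481] [ 0.87887104  0.18046804 -2.10057571]
```

Call:
{"op": "drive_tool", "data": {"commands": [0.01, 0.0009, 0.0, 0.0007, 0, 0, 0, 0.01, 0.0009, 0.0, 0.0007, 0, 0, 0, 0.01, 0.001, 0.0, 0.0007, 0, 0, 0, 0.01, 0.0009, 0.0, 0.0007, 0, 0, 0, 0.01, 0, 0, 0, 0, 0, 0]}}

```text
time_s: 7.58
tcp_pos: [0.6058, -0.1822, 0.1657]
ee_rot: [-3.141, 0.087, 2.916]
ft_force: [0.1, 0.1, -1.8]
gripper_width: 0.0351
grasp_force: 60.7
```

Call:
{"op": "drive_tool", "data": {"commands": [0.01, 0, 0, 0.001, 0, 0, 0, 0.01, 0, 0, 0, 0, 0, 0]}}

```text
time_s: 7.75
tcp_pos: [0.6062, -0.1823, 0.1648]
ee_rot: [-3.141, 0.088, 2.916]
ft_force: [-0.4, -0.8, -1.0]
gripper_width: 0.0352
grasp_force: 60.7
```

Call:
{"op": "drive_tool", "data": {"commands": [0.01, 0, 0, 0.001, 0, 0, 0, 0.01, 0, 0, 0, 0, 0, 0]}}

```text
time_s: 7.92
tcp_pos: [0.6063, -0.1823, 0.1638]
ee_rot: [-3.141, 0.088, 2.916]
ft_force: [-0.6, 0.4, -1.8]
gripper_width: 0.0349
grasp_force: 60.7
```

Call:
{"op": "drive_tool", "data": {"commands": [0.01, 0, 0, 0.001, 0, 0, 0, 0.01, 0, 0, 0, 0, 0, 0]}}

```text
time_s: 8.08
tcp_pos: [0.6066, -0.1824, 0.1628]
ee_rot: [-3.141, 0.088, 2.916]
ft_force: [0.1, 0.6, -1.7]
gripper_width: 0.0351
grasp_force: 60.7
```

Call:
{"op": "drive_tool", "data": {"commands": [0.01, 0, 0, 0.001, 0, 0, 0, 0.01, 0, 0, 0, 0, 0, 0]}}

```text
time_s: 8.25
tcp_pos: [0.6066, -0.1824, 0.1625]
ee_rot: [-3.141, 0.088, 2.916]
ft_force: [-2.2, 1.2, 3.5]
gripper_width: 0.0352
grasp_force: 61.5
```

Call:
{"op": "drive_tool", "data": {"commands": [0.01, 0, 0, 0.001, 0, 0, 0, 0.01, 0, 0, 0, 0, 0, 0]}}

```text
time_s: 8.42
tcp_pos: [0.6067, -0.1825, 0.1624]
ee_rot: [-3.141, 0.087, 2.916]
ft_force: [-3.7, 1.0, 9.3]
gripper_width: 0.0351
grasp_force: 62.2
```

Call:
{"op": "drive_tool", "data": {"commands": [0.01, 0, 0, 0.001, 0, 0, 0, 0.01, 0, 0, 0, 0, 0, 0]}}

```text
time_s: 8.58
tcp_pos: [0.6068, -0.1825, 0.1624]
ee_rot: [-3.141, 0.087, 2.916]
ft_force: [-6.5, 2.4, 13.2]
gripper_width: 0.0354
grasp_force: 62.8
```

Call:
{"op": "drive_tool", "data": {"commands": [0.01, 0, 0, -0.0042, 0, 0, 0, 0.01, 0, 0, 0, 0, 0, 0]}}

```text
time_s: 8.75
tcp_pos: [0.6068, -0.1825, 0.1647]
ee_rot: [-3.141, 0.09, 2.916]
ft_force: [-0.4, 0.3, -1.9]
gripper_width: 0.035
grasp_force: 60.9
```

Call:
{"op": "drive_tool", "data": {"commands": [0.01, 0.001, 0, 0, 0, 0, 0, 0.01, 0.001, 0, 0, 0, 0, 0, 0.01, 0.001, 0, 0, 0, 0, 0, 0.01, 0, 0, 0, 0, 0, 0]}}

```text
time_s: 9.08
tcp_pos: [0.6028, -0.1815, 0.1629]
ee_rot: [3.142, 0.086, 2.916]
ft_force: [-0.4, -0.2, -1.5]
gripper_width: 0.035
grasp_force: 60.9
```

Call:
{"op": "drive_tool", "data": {"commands": [0.01, 0.001, 0, 0, 0, 0, 0, 0.01, 0, 0, 0, 0, 0, 0]}}

```text
time_s: 9.25
tcp_pos: [0.6021, -0.1813, 0.1632]
ee_rot: [-3.142, 0.087, 2.916]
ft_force: [0.5, 0.0, -1.5]
gripper_width: 0.0352
grasp_force: 60.9
```

Call:
{"op": "drive_tool", "data": {"commands": [0.01, 0.001, 0, 0, 0, 0, 0, 0.01, 0, 0, 0, 0, 0, 0]}}

```text
time_s: 9.42
tcp_pos: [0.6013, -0.1812, 0.1634]
ee_rot: [-3.141, 0.087, 2.916]
ft_force: [-0.8, 0.1, -2.0]
gripper_width: 0.0354
grasp_force: 60.9
```

Call:
{"op": "drive_tool", "data": {"commands": [0.01, 0.001, 0, 0, 0, 0, 0, 0.01, 0, 0, 0, 0, 0, 0]}}

```text
time_s: 9.58
tcp_pos: [0.6006, -0.181, 0.1635]
ee_rot: [-3.141, 0.088, 2.916]
ft_force: [0.6, -0.1, -1.6]
gripper_width: 0.0354
grasp_force: 60.8
```

Call:
{"op": "drive_tool", "data": {"commands": [0.01, 0.001, 0, 0, 0, 0, 0, 0.01, 0, 0, 0, 0, 0, 0]}}

```text
time_s: 9.75
tcp_pos: [0.6002, -0.181, 0.1636]
ee_rot: [-3.141, 0.09, 2.916]
ft_force: [3.0, 1.0, -3.1]
gripper_width: 0.0348
grasp_force: 60.6
```

Call:
{"op": "drive_tool", "data": {"commands": [0.01, 0.001, 0, 0, 0, 0, 0, 0.01, 0, 0, 0, 0, 0, 0]}}

```text
time_s: 9.92
tcp_pos: [0.5999, -0.1809, 0.1638]
ee_rot: [-3.141, 0.092, 2.916]
ft_force: [4.3, -0.5, -4.0]
gripper_width: 0.0351
grasp_force: 60.5
```

Call:
{"op": "drive_tool", "data": {"commands": [0.01, 0.001, 0, 0, 0, 0, 0, 0.01, 0, 0, 0, 0, 0, 0]}}

```text
time_s: 10.08
tcp_pos: [0.5997, -0.1809, 0.164]
ee_rot: [-3.141, 0.094, 2.916]
ft_force: [6.4, -1.0, -5.6]
gripper_width: 0.0354
grasp_force: 60.4
```

```bash
python3 - <<'E'
from mv import *
P=lambda th,cx,cz: pose(th,cx+.6,cz+.25)
np.save('cmd.npy',pose(25,20.6,10.3))
go(P(25,17.0,10.9),2)
go(P(19,17.0,11.0),2)
go(P(13,17.2,11.2),2)
go(P(8,17.4,11.3),2)
E
```

```text
[0.01, -0.0015, -0.0, 0.0004, 0.0, 0.0, 0.0, 0.01, -0.0015, -0.0, 0.0004, 0.0, 0.0, 0.0]
end cmd [ 0.60039959 -0.17997823  0.16259343] now [ 0.59967173 -0.18086493  0.16395748] [ 6.40839056 -0.96376276 -5.57487284]
[0.01, 0.005, -0.0, 0.0014, -0.0, -3.0, 0.0, 0.01, 0.0051, -0.0, 0.0012, -0.0, -3.0, 0.0]
end cmd [ 0.59090202 -0.17780823  0.15886488] now [ 0.59967173 -0.18086493  0.16395748] [ 6.40839056 -0.96376276 -5.57487284]
[0.01, 0.0051, -0.0, 0.0014, 0.0, -3.0, 0.0, 0.01, 0.0052, -0.0, 0.0012, 0.0, -3.0, 0.0]
end cmd [ 0.58164615 -0.17569345  0.15409512] now [ 0.59967173 -0.18086493  0.16395748] [ 6.40839056 -0.96376276 -5.57487284]
[0.01, 0.0043, -0.0, 0.0011, 0.0, -2.5, 0.0, 0.01, 0.0043, -0.0, 0.001, 0.0, -2.5, 0.0]
end cmd [ 0.57432476 -0.17402066  0.14940798] now [ 0.59967173 -0.18086493  0.16395748] [ 6.40839056 -0.96376276 -5.57487284]
```

Call:
{"op": "drive_tool", "data": {"commands": [0.01, -0.0015, 0, 0.0004, 0, 0, 0, 0.01, -0.0015, 0, 0.0004, 0, 0, 0, 0.01, 0, 0, 0, 0, 0, 0]}}

```text
time_s: 10.33
tcp_pos: [0.6006, -0.1811, 0.1628]
ee_rot: [-3.141, 0.087, 2.916]
ft_force: [1.3, 0.0, 0.0]
gripper_width: 0.0352
grasp_force: 60.8
```

Call:
{"op": "drive_tool", "data": {"commands": [0.01, 0.005, 0, 0.0014, 0, -3, 0, 0.01, 0.0051, 0, 0.0012, 0, -3, 0, 0.01, 0, 0, 0, 0, 0, 0]}}

```text
time_s: 10.58
tcp_pos: [0.5904, -0.1786, 0.1587]
ee_rot: [-3.141, 0.195, 2.915]
ft_force: [4.5, -0.8, -3.6]
gripper_width: 0.0351
grasp_force: 61.1
```

Call:
{"op": "drive_tool", "data": {"commands": [0.01, 0.0051, 0, 0.0014, 0, -3, 0, 0.01, 0.0052, 0, 0.0012, 0, -3, 0, 0.01, 0, 0, 0, 0, 0, 0]}}

```text
time_s: 10.83
tcp_pos: [0.5811, -0.1765, 0.154]
ee_rot: [3.141, 0.298, 2.915]
ft_force: [3.7, -1.2, -2.0]
gripper_width: 0.0347
grasp_force: 61.2
```

Call:
{"op": "drive_tool", "data": {"commands": [0.01, 0.0043, 0, 0.0011, 0, -2.5, 0, 0.01, 0.0043, 0, 0.001, 0, -2.5, 0, 0.01, 0, 0, 0, 0, 0, 0]}}

```text
time_s: 11.08
tcp_pos: [0.574, -0.1747, 0.1494]
ee_rot: [3.141, 0.383, 2.915]
ft_force: [2.4, -0.2, -1.8]
gripper_width: 0.0349
grasp_force: 61.6
```

```bash
python3 - <<'E'
from mv import *
s=status.state(); print(rf(),RAIL.T@s['torque'],s['tcp_pos'],np.degrees(s['ee_rot']),s['time_s'])
P=lambda th,cx,cz: pose(th,cx+.6,cz+.25)
go(P(4,17.6,11.5),2)
go(P(1,17.6,11.8),2)
go(P(-2,17.6,12.3),2)
E
```

```text
[ 1.12691385  0.3242084  -2.77347855] [ 0.16089094 -0.06313692  0.01264359] [ 0.57404094 -0.17466545  0.1494147 ] [179.9590388   21.93747451 167.03004966] 11.0833
[0.01, 0.0034, -0.0, 0.0009, 0.0, -2.0, 0.0, 0.01, 0.0035, -0.0, 0.0009, 0.0, -2.0, 0.0]
end cmd [ 0.56881999 -0.17276293  0.14505408] now [ 0.57404094 -0.17466545  0.1494147 ] [ 2.37553414 -0.21019797 -1.83844596]
[0.01, 0.0025, -0.0, 0.0008, 0.0, -1.5, 0.0, 0.01, 0.0025, -0.0, 0.0006, 0.0, -1.5, 0.0]
end cmd [ 0.56507961 -0.17190833  0.14155254] now [ 0.57404094 -0.17466545  0.1494147 ] [ 2.37553414 -0.21019797 -1.83844596]
[0.01, 0.0025, -0.0, 0.0009, 0.0, -1.5, 0.0, 0.01, 0.0025, -0.0, 0.0008, 0.0, -1.5, 0.0]
end cmd [ 0.56166923 -0.17112913  0.13759521] now [ 0.57404094 -0.17466545  0.1494147 ] [ 2.37553414 -0.21019797 -1.83844596]
```

Call:
{"op": "drive_tool", "data": {"commands": [0.01, 0.0034, 0, 0.0009, 0, -2, 0, 0.01, 0.0035, 0, 0.0009, 0, -2, 0, 0.01, 0, 0, 0, 0, 0, 0]}}

```text
time_s: 11.33
tcp_pos: [0.5691, -0.1737, 0.1457]
ee_rot: [3.141, 0.453, 2.916]
ft_force: [-0.1, -0.6, 3.1]
gripper_width: 0.0349
grasp_force: 62.3
```

Call:
{"op": "drive_tool", "data": {"commands": [0.01, 0.0025, 0, 0.0008, 0, -1.5, 0, 0.01, 0.0025, 0, 0.0006, 0, -1.5, 0, 0.01, 0, 0, 0, 0, 0, 0]}}

```text
time_s: 11.58
tcp_pos: [0.5662, -0.173, 0.1433]
ee_rot: [3.14, 0.507, 2.916]
ft_force: [-4.5, 0.8, 8.9]
gripper_width: 0.0347
grasp_force: 62.9
```

```bash
python3 - <<'E'
from mv import *
s=status.state(); print(rf(),RAIL.T@s['torque'],s['tcp_pos'],np.degrees(s['ee_rot']),s['time_s'])
E
```

```text
[ 0.54627536 -0.17827804 10.00245174] [-0.13647674  0.22115906  0.06575223] [ 0.5662028  -0.17297671  0.143302  ] [179.92855188  29.0571389  167.06493139] 11.5833
```

Call:
{"op": "drive_tool", "data": {"commands": [0.01, 0.0025, 0, 0.0009, 0, -1.5, 0, 0.01, 0.0025, 0, 0.0008, 0, -1.5, 0, 0.01, 0, 0, 0, 0, 0, 0]}}

```text
time_s: 11.83
tcp_pos: [0.5635, -0.1723, 0.1414]
ee_rot: [3.139, 0.563, 2.916]
ft_force: [-14.2, 2.7, 24.5]
gripper_width: 0.0353
grasp_force: 66.1
```

```bash
python3 - <<'E'
from mv import *
s=status.state(); print(rf(),RAIL.T@s['torque'],s['tcp_pos'],np.degrees(s['ee_rot']),s['time_s'])
im=shot('wrist','w5.png')[:,:,::-1]; cv2.imwrite('pics/c5.png',cv2.resize(im[110:340,200:470],(704,600),interpolation=cv2.INTER_CUBIC))
E
```

```text
[-0.22865546 -0.53049868 28.39872536] [-0.24534242  0.5589595   0.06206999] [ 0.56354082 -0.17227877  0.14138871] [179.85958276  32.26423319 167.04887883] 11.8333
```

View pics/c5.png

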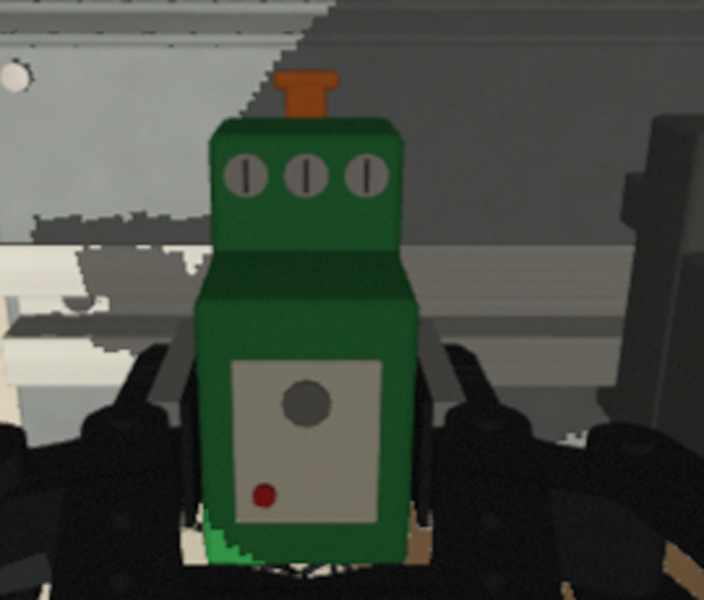

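```bash
python3 - <<'E'
from mv import *
s=status.state(); M=rot(s); p=np.array(s['tcp_pos'])
for X in ([0,0,11.75],[18.1,0,11.75],[-17.5,0,11.75]):
    t=OM+Am@(np.array(X)/1e3); print(X,(RAIL.T@(p+M@t-RAILP))*1e3)
C=np.load('cmd.npy');print((RAIL.T@(C[:3,3]+C[:3,:3]@OM-RAILP))*1e3)
E
```

```text
[0, 0, 11.75] [  3.54815707 -14.54512971   0.84665362]
[18.1, 0, 11.75] [ 21.63455738 -14.55958975   1.54801988]
[-17.5, 0, 11.75] [-13.93869406 -14.53114901   0.16853707]
[ -0.22789759 -14.         -13.16091235]
```

```bash
python3 - <<'E'
from mv import *
P=lambda th,cx,cz: pose(th,cx+.6,cz+.25)
go(P(0,17.6,11.5),2)
go(P(0,17.6,9.5),2)
E
```

```text
[0.01, -0.0017, -0.0, -0.0007, 0.0, 1.0, 0.0, 0.01, -0.0016, -0.0, -0.0008, 0.0, 1.0, 0.0]
end cmd [ 0.5636484  -0.17158133  0.1405995 ] now [ 0.56363838 -0.17231525  0.1414414 ] [-15.83938429   3.64896545  24.77479167]
[0.01, -0.0, -0.0, -0.001, 0.0, 0.0, 0.0, 0.01, -0.0, -0.0, -0.001, 0.0, 0.0, 0.0]
end cmd [ 0.56267353 -0.17135859  0.14233155] now [ 0.56363838 -0.17231525  0.1414414 ] [-15.83938429   3.64896545  24.77479167]
```

Call:
{"op": "drive_tool", "data": {"commands": [0.01, -0.0017, 0, -0.0007, 0, 1, 0, 0.01, -0.0016, 0, -0.0008, 0, 1, 0, 0.01, 0, 0, 0, 0, 0, 0]}}

```text
time_s: 12.13
tcp_pos: [0.5654, -0.1728, 0.1423]
ee_rot: [3.141, 0.524, 2.918]
ft_force: [-6.7, 2.1, 10.4]
gripper_width: 0.035
grasp_force: 64.0
```

Call:
{"op": "drive_tool", "data": {"commands": [0.01, 0, 0, -0.001, 0, 0, 0, 0.01, 0, 0, -0.001, 0, 0, 0, 0.01, 0, 0, 0, 0, 0, 0]}}

```text
time_s: 12.38
tcp_pos: [0.564, -0.1726, 0.143]
ee_rot: [-3.141, 0.525, 2.916]
ft_force: [3.4, 0.6, -0.0]
gripper_width: 0.0351
grasp_force: 62.3
```

Call:
{"op": "drive_tool", "data": {"commands": [0.01, 0, 0, -0.001, 0, 0, 0, 0.01, 0, 0, 0, 0, 0, 0]}}

```text
time_s: 12.55
tcp_pos: [0.5635, -0.1726, 0.1433]
ee_rot: [-3.141, 0.526, 2.916]
ft_force: [7.7, 0.2, -6.3]
gripper_width: 0.0349
grasp_force: 62.9
```

Call:
{"op": "drive_tool", "data": {"commands": [0.01, 0, 0, 0.0015, 0, 0, 0, 0.01, 0, 0, 0.0018, 0, 0, 0, 0.01, 0, 0, 0, 0, 0, 0]}}

```text
time_s: 12.8
tcp_pos: [0.5645, -0.1729, 0.1418]
ee_rot: [-3.141, 0.526, 2.916]
ft_force: [-4.3, 2.0, 11.0]
gripper_width: 0.035
grasp_force: 65.7
```

Call:
{"op": "drive_tool", "data": {"commands": [0.045, 0, 0, 0, 0, 0, 0, 0.06, 0, 0, 0, 0, 0, 0, 0.06, 0, 0, 0, 0, 0, 0, 0.06, 0, 0, 0, 0, 0, 0]}}

```text
time_s: 13.13
tcp_pos: [0.563, -0.1722, 0.1393]
ee_rot: [3.141, 0.521, 2.916]
ft_force: [-0.5, 0.1, 0.7]
gripper_width: 0.0597
grasp_force: 0.0
```

Call:
{"op": "drive_tool", "data": {"commands": [0.06, 0, 0, -0.01, 0, 0, 0, 0.06, 0, 0, -0.025, 0, 0, 0, 0.06, 0, 0, -0.03, 0, 0, 0, 0.06, 0, 0, -0.03, 0, 0, 0, 0.06, 0, 0, 0, 0, 0, 0]}}

```text
time_s: 13.55
tcp_pos: [0.518, -0.1623, 0.2269]
ee_rot: [-3.14, 0.53, 2.917]
ft_force: [0.6, -0.5, 1.0]
gripper_width: 0.06
grasp_force: 0.0
```

```bash
python3 - <<'E'
from mv import *
s=status.state(); print(s['ft_force'],s['time_s'],s['tcp_pos'],np.degrees(s['ee_rot']))
a=shot('wrist','w6.png')[:,:,::-1]; b=shot('scene','s6.png')[:,:,::-1]
A=cv2.resize(a[100:350,180:480],(480,400),interpolation=cv2.INTER_CUBIC); B=cv2.resize(b[90:190,270:350],(320,400),interpolation=cv2.INTER_CUBIC)
cv2.imwrite('pics/c6.png',np.hstack([A,B]))
for n in('wrist','scene'):
  for q in ['module','module_seat','clip_nose','tape_black','terminal_board']: print(n,q,[(np.round(x['point'],1).tolist(),round(x['confidence'],2)) for x in spot_point(q,n)[:1]])
E
```

```text
[ 0.5930537  -0.52550549  1.03094486] 13.55 [ 0.5179912  -0.16227529  0.22690698] [-179.88424005   30.37394364  167.13193346]
wrist module [([318.5, 186.2], 0.62)]
wrist module_seat [([332.2, 191.5], 0.19)]
wrist clip_nose []
wrist tape_black []
wrist terminal_board []
scene module [([323.3, 137.5], 0.65)]
scene module_seat [([326.1, 134.4], 0.76)]
scene clip_nose []
scene tape_black [([383.2, 159.6], 0.76)]
scene terminal_board [([235.0, 248.3], 0.76)]
```

View pics/c6.png

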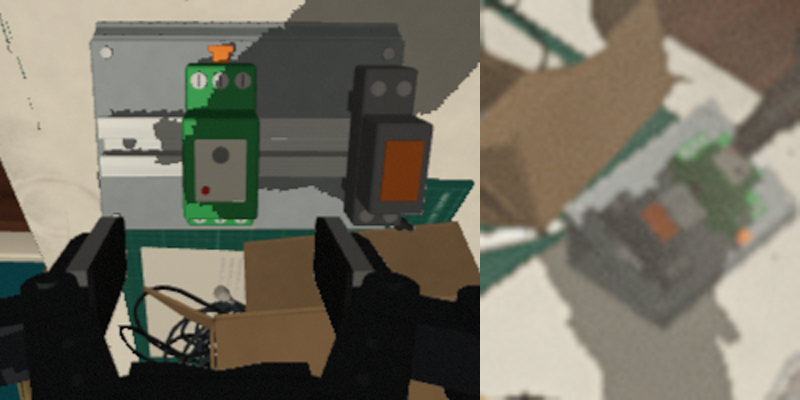

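The green module stands square on the rail beside the grey one (crop 220,140), with its clip toward the robot and at rest. The tape and board haven't moved, and the gripper is clear.

```bash
python3 -c "
from workcell import job_done; print(job_done())"
```

```text
the job is handed in; nothing more can be done
None
```

The green module is hooked, snapped onto the rail beside the grey one with its orange clip on the robot's side, and released; it held in a light pull test, and I handed the job in at about 14 s.

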